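# Close the split sample cell and hold it shut against its spring

## Robot

A 6-joint arm with a two-finger parallel gripper is mounted at the origin on the work surface. World frame = base frame: x ahead of the robot, y to its left, z up, the work surface at z = 0. Lengths are in mm, angles in rad, forces in N, time in s.
With the tool pointing down it reaches from about 350 to 875 mm from the base axis. Payload 4.2 kg.
Tool frame: the origin (TCP) lies on the centre line of the jaws, within the pads' length; the fingertips stand 14 mm ahead of it and the grasp point (between the pads) lies 5 mm behind it (tcp_to_tips is the distance from the TCP to the fingertips, in mm); z points along the fingers, y is the direction in which the jaws open and shut (so a half turn about z gives the same grasp; the last joint's range is limited). The gripper opens to 85 mm and grips with 20 to 120 N. Pads are 22 mm wide; open, the fingers measure 114 mm over their backs; the gripper's body (76 mm by 85 mm) begins 54 mm behind the grasp point. The pads swing forward as they close: fully open they stand 13 mm farther back than shut.
Start: joints at [1.569, 0.385, 0.008, 0, -1.194, -0.259], TCP at [161.127, 603.852, 245.312] pointing down, gripper open.
Joint ranges: [-3.14, 3.14], [-1.21, 2.06], [-1.07, 1.41], [-3.16, 2.05], [-2.99, -0.16], [-3.1, 3.1]. Speed limits (rad/s): [2.79, 2.79, 3.14, 3.14, 3.14, 3.14].

## Interface

Orientations are given as a unit quaternion [x, y, z, w].
In Python, from bench import read_state, get_image, job_done, tcp_to_tips gives the robot as it stands. The module is installed in compiled form; this text tells all that it offers.
- The arm moves only by the tool play_rows, never from a script. Its argument "targets" is a list of rows, each an object of numbers: "gripper": the gripper's target within -1 to 1 (shut at 1, half-way at 0, fully open at -1); "tx", "ty", "tz": the shift along the tool's x, y, z scaled (see below); "spin": the turn about the tool's z scaled (see below). A call has 1 to 12 rows; each row is the pose to reach, as a shift and turn from the pose commanded when the call began, along the tool's axes at that moment; what a row does not reach only later rows make up. The controller multiplies each number of a shift by 0.25 m and each number of a turn by pi/4 rad. A row lasts 1/8 s, in which the tool goes at most 62.5 mm and 10.7 degrees, less where a joint would pass 70% of its speed; a pose out of reach is approached as far as the arm can. A call with a number of a shift or a turn outside -1 to 1 is refused whole. A call with a gripper value outside its range is refused whole. The fingers move at their own pace and stop on an object; the grip force is fixed at half the most. Time passes only in rows, so rows that repeat a pose let the fingers close. It gives the time, the measured TCP pose, the force and the opening at its end, in the units of the state.
- read_state(): the state, without advancing time (a new reading comes with each control period).
- get_image(name): name is "scene" or "top"; returns a dict with "frame" (480x640x3 uint8, red, green, blue), "depth" (480x640 float32, mm along the optical axis (not along the pixel's ray), 0 where there is no reading), "mtx" (3x3 intrinsics, pixels), "k1" (the pictures are not rectified: a ray, as slopes to the right and down, at radius r is drawn at 1 + k1 r^2 times it, then the intrinsics apply), "world_to_cam" (4x4, takes a point from world to camera coordinates). Camera axes: x right, y up, looking along -z (the intrinsics and any distortion apply to the point x, -y, -z); pixel columns grow to the right and rows downward; lengths in mm; the calibration is good to about 2 mm. A picture is of the moment at which its call begins.
- job_done(): hands the job in, once; it reports no verdict.
The state is a dict: "clock": time; "joints": joint angles; "joint_vel": joint speeds; "joint_efforts": joint torques, N m; "position": TCP position; "ee_rot": TCP orientation; "contact_force": force on the tool from outside, world axes, zero at the start; "wrist_torque": the same for the moment, N m; "gripper_width": finger opening in mm.
Only numpy, scipy, OpenCV 4.12 (cv2) and the standard library are available. Lean on these libraries where they do the work, as an engineer would, in place of code of your own. Each camera call takes 0.05 s, during which the arm holds its last target.

## Task

Load the red sample plug, stem down, into the pocket of the bolted-down half of the sample cell, then set the loose cover half on top so that the two brass dowels run into its holes. Push the cover down against the spring in the pocket until the two halves meet without a gap, and finish while still holding it pressed shut: do not let go. Leave the dropper bottle, the vial and the spanner where they are.

Things in the scene. Friction and masses are not known exactly. Their poses are not given: they have to be found in the camera images.
- cell_mouth (a point): Centre of the top face, 40 mm above the table, of the bolted-down lower half: aluminium block 120 (x) x 60 (y) x 40 mm on a dark steel foot 156 x 90 x 8 mm. Axes: x along the row of dowels, z up; x is within 35 degrees of world x. In the centre is the pocket: a counterbore 48 mm wide, 7 mm deep, below it a 29 mm hole for the plug's stem, with a sprung disc in it.
- dowel_a (a point): Tip of the brass dowel on the +x side of the lower half, 46 mm from cell_mouth along x, 20 mm above the top face. 8 mm thick, its upper 7 mm tapering to 3 mm.
- dowel_b (a point): Tip of the like dowel on the -x side, 46 mm from cell_mouth.
- follower (a joint): Sprung steel disc in the pocket, m pushed down, 0 to 0.008. At 0 (up) it lies 19 mm below the top face; a plug resting on it has its flange top 5 mm above the top face and its stub centre 12 mm above cell_mouth. It yields only above 8 N, then 0.8 N per mm: 12 N at 0.005, where flange and top face are flush. The cover's weight does not push it down.
- plug_stub (a point): Centre of the steel grip stub of the red plastic plug (50 g), which starts upright on the table, stub up. From below: red stem 26 mm thick, 18 mm long, chamfered foot; red flange 44 mm wide, 6 mm thick; steel stub 20 mm thick, 14 mm high. The point is 31 mm above the underside, 7 mm below the top; z up along the plug. Round: yaw is of no matter.
- cover_grip (a point): Centre of the blue grip rib, 60 (x) x 20 (y) x 28 (z) mm, on top of the loose cover half (about 0.4 kg), which starts flat on the table, right way up, x within 35 degrees of world x. The point is 38 mm above the cover's underside, 14 mm above the block's top. x along the rib and the row of holes, z up. On the dowels it is 43 mm above cell_mouth until pressed; shut, 38 mm.
- cover: The cover half: aluminium block 120 (x) x 60 (y) x 24 (z) mm with the rib on top; origin at the centre of its underside. Two 10.4 mm through holes on its x axis, 46 mm either side of the centre, take the dowels; either way round fits. A cavity 31 mm wide and 18 mm deep in the middle of the underside takes the plug's stub; the underside around it presses on the red flange.
- dropper: White dropper bottle with a ribbed red cap and clear nozzle, 52 mm wide, 130 mm tall, bystander. Origin at the centre of its underside.
- vial: Small amber glass vial with a black cap, 34 mm wide, 55 mm tall, bystander. Origin at the centre of its underside.
- spanner: Steel spanner 150 mm long lying flat, bystander. Origin at the underside, x along its length.
There are look-alikes about, which are no part of the job. What is shaped like the part that bears plug_stub but pink or purple is not meant.

How it is judged:
By the outcome, as a careful person would: the job done as asked, in the order asked, and still so for the second after the job is handed in, while the arm keeps its last pose, push and grip.
It also fails if it takes over 54 s, if anything falls off the work surface, if the arm or the gripper's body presses on something with over 40 N, if the wrist force passes 120 N, or if a joint passes its speed limit or range.

## Working session

There is one attempt and no reset: what is moved stays moved. The work goes in short steps, Python scripts to look and compute and a tool call to move; the robot and the scene stay as the last step left them, time stands still between calls to the robot, and variables do not carry over. Pictures are saved under pics/ and viewed, and the job is handed in when it is done.

Besides the shell and the picture viewer there is one more tool, called as name(argument=value, ...) on one line, values as JSON. play_rows: Moves the arm, as the interface text tells. Its arguments: {"type":"object","properties":{"targets":{"type":"array","items":{"type":"object","properties":{"gripper":{"type":"number"},"tx":{"type":"number","minimum":-1,"maximum":1},"ty":{"type":"number","minimum":-1,"maximum":1},"tz":{"type":"number","minimum":-1,"maximum":1},"spin":{"type":"number","minimum":-1,"maximum":1}}}}},"required":["targets"]}

```bash
mkdir -p pics; ls; python3 - <<'E'
from bench import *
import cv2,numpy as np
print(read_state(), tcp_to_tips)
for n in("scene","top"):
    d=get_image(n); cv2.imwrite(f"pics/{n}0.png",d["frame"][:,:,::-1]); print(n,d["mtx"].tolist(),d["k1"],np.round(d["world_to_cam"],4).tolist())
E
```

```text
pics
{'clock': 0.0, 'joints': array([ 1.56859087e+00,  3.85567069e-01,  6.61377960e-03, -4.90896277e-04,
       -1.19401386e+00, -2.58592094e-01]), 'joint_vel': array([ 1.04289215e-03,  1.05163487e-03,  4.60075801e-05, -4.06993797e-04,
        5.37410968e-04, -1.45319437e-03]), 'joint_efforts': array([ 9.55571886e-04, -3.92285156e+01,  1.88407874e+01,  4.18619201e+00,
       -4.53966932e-03, -5.09730071e-06]), 'position': array([161.00148047, 603.326017  , 244.2117026 ]), 'ee_rot': array([ 9.91497731e-01, -1.30119247e-01, -8.74990330e-05,  1.10566942e-03]), 'contact_force': array([-0.24098669, -0.01152906,  0.54193812]), 'wrist_torque': array([-0.01046913,  0.01237423,  0.00257779]), 'gripper_width': 85.42371965327654} 14.0
scene [[542.2021629527546, 0.0, 325.1270039188213], [0.0, 542.2021629527546, 239.19325712874152], [0.0, 0.0, 1.0]] -0.012382025002125277 [[-0.1903, 0.9816, 0.0129, 62.6136], [-0.819, -0.166, 0.5493, 445.2471], [0.5413, 0.094, 0.8355, -1271.9262], [0.0, 0.0, 0.0, 1.0]]
top [[485.7020070722404, 0.0, 323.00169390316125], [0.0, 485.7020070722404, 242.2595611928111], [0.0, 0.0, 1.0]] -0.03039105770009709 [[0.0093, -1.0, -0.0, 42.7846], [0.9915, 0.0092, 0.1297, -548.0475], [-0.1297, -0.0012, 0.9915, -799.6338], [0.0, 0.0, 0.0, 1.0]]
```

View pics/scene0.png

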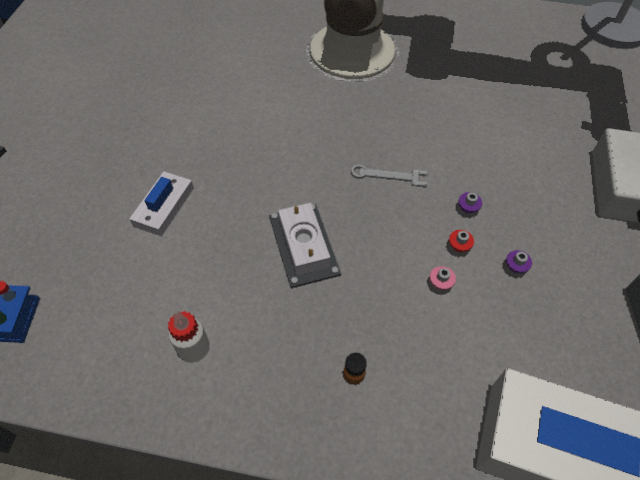

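View pics/top0.png

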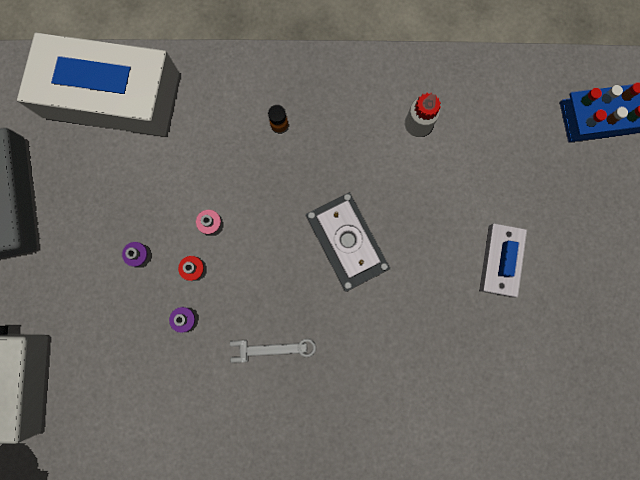

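Candidates for the plug in the top view: red (190,268), pink (208,222), purple (135,254) and purple (182,320). The dropper's red cap at (428,105) is also red. I choose (190,268) and will check it in a crop. The lower half is at (348,240) and the cover at (503,260).

```bash
cat > h.py <<'E'
from bench import *
import cv2,numpy as np
def und(d,uv):
    uv=np.asarray(uv,float).reshape(-1,2);K=d["mtx"];p=(uv-[K[0,2],K[1,2]])/[K[0,0],K[1,1]]
    q=p.copy()
    for _ in range(10): q=p/(1+d["k1"]*(q**2).sum(1,keepdims=True))
    return q
def ray(d,uv):
    q=und(d,uv);T=d["world_to_cam"];R=T[:3,:3];c=-R.T@T[:3,3]
    v=np.c_[q[:,0],-q[:,1],-np.ones(len(q))]@R
    return c,v
def atz(d,uv,z):
    c,v=ray(d,uv); return c+v*((z-c[2])/v[:,2])[:,None]
def dep(d,uv,dd): c,v=ray(d,uv); return c+v*np.asarray(dd).reshape(-1,1)
def proj(d,P):
    P=np.asarray(P,float).reshape(-1,3);T=d["world_to_cam"];C=P@T[:3,:3].T+T[:3,3]
    q=np.c_[C[:,0],-C[:,1]]/-C[:,2:3];q=q*(1+d["k1"]*(q**2).sum(1,keepdims=True));K=d["mtx"]
    return q*[K[0,0],K[1,1]]+[K[0,2],K[1,2]]
def tri(d1,u1,d2,u2):
    c1,v1=ray(d1,u1);c2,v2=ray(d2,u2);v1=v1[0]/np.linalg.norm(v1);v2=v2[0]/np.linalg.norm(v2)
    A=np.c_[v1,-v2];s=np.linalg.lstsq(A,c2-c1,rcond=None)[0]
    a=c1+s[0]*v1;b=c2+s[1]*v2
    return (a+b)/2,np.linalg.norm(a-b)
def cloud(d):
    v,u=np.mgrid[0:480,0:640];uv=np.c_[u.ravel(),v.ravel()]
    return dep(d,uv,d["depth"].ravel()).reshape(480,640,3)
def crop(d,x,y,w,h,f,name):
    cv2.imwrite(name,cv2.resize(d["frame"][y:y+h,x:x+w,::-1],None,fx=f,fy=f,interpolation=cv2.INTER_CUBIC))
E
python3 - <<'E'
from h import *
S=get_image("scene");T=get_image("top")
def tile(d,rs):
    return np.hstack([cv2.resize(d["frame"][y:y+s,x:x+s,::-1],(260,260),interpolation=cv2.INTER_CUBIC) for x,y,s in rs])
cv2.imwrite("pics/crop1.png",np.vstack([tile(T,[(165,243,50),(298,190,100),(458,215,90)]),tile(S,[(436,216,50),(255,190,100),(120,158,90)])]))
for n,d in(("top",T),("scene",S)):
    P=cloud(d);Z=P[...,2]
    f=d["frame"].astype(int)
    print(n,"table z",np.median(Z[d["depth"]>0]))
    hsv=cv2.cvtColor(d["frame"],cv2.COLOR_RGB2HSV)
    red=((hsv[...,0]<6)|(hsv[...,0]>174))&(hsv[...,1]>170)&(hsv[...,2]>90)
    blue=(hsv[...,0]>100)&(hsv[...,0]<125)&(hsv[...,1]>120)
    for nm,m in(("red",red),("blue",blue)):
        k,l,st,c=cv2.connectedComponentsWithStats(m.astype(np.uint8))
        for i in range(1,k):
            if st[i,4]>60:
                q=P[l==i];print(nm,c[i].round(1),st[i,4],np.median(q,0).round(1),"zpct",np.percentile(q[:,2],[5,50,95]).round(1))
E
```

```text
top table z 0.2022792996709768
red [636.4  87.3] 61 [ 818.3 -493.9   76.9] zpct [74.9 76.9 79.3]
red [595.7  92.5] 85 [ 807.2 -420.8   76.7] zpct [74.2 76.7 78.6]
red [427.8 105.1] 238 [ 772.4 -123.1   89.8] zpct [87.3 89.8 92.6]
red [600.8 114.4] 87 [ 767.4 -426.3   77.1] zpct [75.1 77.1 79.5]
red [191.1 267.9] 347 [501.8 274.7  24.1] zpct [21.5 24.1 26.7]
blue [90.8 74.7] 2020 [828.5 449.1  82.1] zpct [79.8 82.1 84.3]
blue [596.8 116.5] 2532 [ 778.8 -436.8   41.9] zpct [ 6.9 41.9 45.5]
blue [508.  258.5] 552 [ 521.5 -264.9   51. ] zpct [30.8 51.  53.8]
scene table z 0.20176091036114485
red [460.3 241.8] 236 [511.6 272.8  24.1] zpct [21.5 24.1 26.4]
red [182.1 325.7] 292 [ 784.2 -122.2   89.5] zpct [87.4 89.5 91.7]
blue [8.2 7.2] 217 [ -775.1 -1618.5  -605.2] zpct [-661.7 -605.2 -569.3]
blue [158.4 193.7] 516 [ 530.3 -265.3   49.7] zpct [31.3 49.7 53.3]
blue [ 17.  314.2] 1534 [ 790.9 -408.7   39.8] zpct [ 6.1 39.8 44.9]
blue [589.6 440.5] 3780 [831.4 451.   82.5] zpct [80.4 82.5 84.6]
```

View pics/crop1.png

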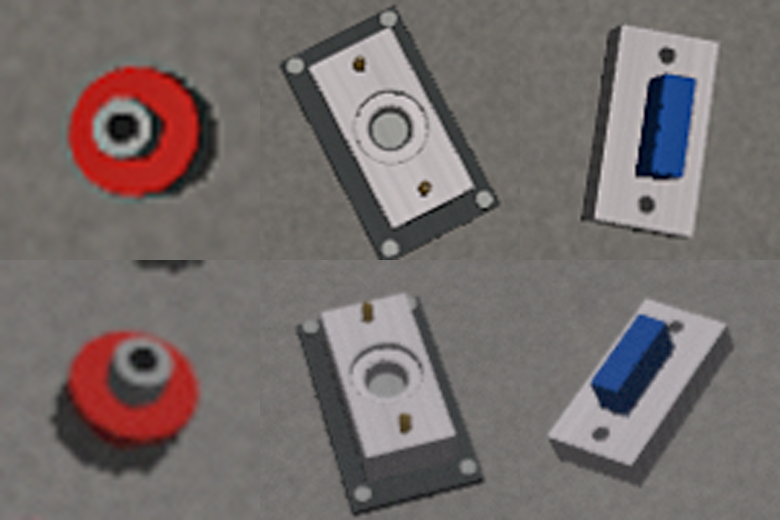

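The close crop confirms the choice: a red flange with a steel stub, standing upright, at top (190,268) and scene (460,241). Next I measure everything precisely, by plane outlines in both views and by triangulation.

```bash
cat > meas.py <<'E'
from h import *
def plane_rect(d,mask,z):
    k,l,st,c=cv2.connectedComponentsWithStats(mask.astype(np.uint8));i=1+np.argmax(st[1:,4])
    m=(l==i).astype(np.uint8)
    cs,_=cv2.findContours(cv2.resize(m*255,None,fx=4,fy=4,interpolation=cv2.INTER_LINEAR)//128,cv2.RETR_EXTERNAL,cv2.CHAIN_APPROX_NONE)
    ct=max(cs,key=cv2.contourArea).reshape(-1,2)
    uv=(ct+.5)/4-.5
    P=atz(d,uv,z)[:,:2].astype(np.float32)
    return P,cv2.minAreaRect(P)
E
python3 - <<'E'
from meas import *
S=get_image("scene");T=get_image("top")
for n,d in(("top",T),("scene",S)):
    P=cloud(d);Z=P[...,2];X=P[...,0];Y=P[...,1];f=d["frame"].astype(int);hsv=cv2.cvtColor(d["frame"],cv2.COLOR_RGB2HSV)
    br=(f.min(2)>125)
    red=((hsv[...,0]<6)|(hsv[...,0]>174))&(hsv[...,1]>150)&(hsv[...,2]>80)
    near=lambda x,y,r:(abs(X-x)<r)&(abs(Y-y)<r)
    m=br&near(560,0,130)&(Z>32); p,r=plane_rect(d,m,40);print(n,"block",r,np.median(Z[m]))
    m=(br|((hsv[...,1]>120)&(Z>30)))&near(525,-265,90); p,r=plane_rect(d,br&near(525,-265,90)&(Z>15),24);print(n,"cover",r,np.median(Z[br&near(525,-265,90)&(abs(Z-24)<6)]))
    bl=(hsv[...,0]>100)&(hsv[...,0]<125)&(hsv[...,1]>120)&near(525,-265,90)&(Z>49); p,r=plane_rect(d,bl,52);print(n,"rib",r,np.median(Z[bl]))
    m=(red&near(505,275,50))
    # flange fill
    p,r=plane_rect(d,m,24);c,rad=cv2.minEnclosingCircle(p);print(n,"flange",c,rad,np.median(Z[m&(abs(Z-24)<3)]))
    m=near(505,275,30)&(Z>33); p,r=plane_rect(d,m,38);c,rad=cv2.minEnclosingCircle(p);print(n,"stub",c,rad,np.median(Z[m]),np.median(P[m],0))
tile=lambda d,rs:np.hstack([cv2.resize(d["frame"][y:y+s,x:x+s,::-1],(400,400),interpolation=cv2.INTER_CUBIC) for x,y,s in rs])
cv2.imwrite("pics/dow.png",tile(T,[(320,200,80)])if 0 else np.hstack([tile(T,[(308,200,80)]),tile(S,[(263,194,80)])]))
cv2.imwrite("pics/cov.png",np.hstack([tile(T,[(463,220,80)]),tile(S,[(122,162,80)])]))
E
```

```text
top block ((553.73876953125, 5.484062194824219), (120.89404296875, 60.80199432373047), 27.78317642211914) 39.781158023187345
top cover ((521.9418334960938, -269.30804443359375), (60.4288215637207, 121.12162780761719), 79.94584655761719) 23.96018366553818
top rib ((521.4403076171875, -268.01495361328125), (20.870559692382812, 60.9532470703125), 80.01759338378906) 51.972942991073865
top flange (502.14190673828125, 277.63214111328125) 22.54160499572754 24.167348637195914
top stub (501.7381591796875, 277.1353759765625) 10.583735466003418 37.918488898482565 [501.17494256 277.06220719  37.9184889 ]
scene block ((556.0621948242188, 4.922584533691406), (120.8319320678711, 61.817752838134766), 27.908878326416016) 39.62190946167868
scene cover ((523.9349365234375, -269.9764099121094), (60.882930755615234, 121.64727783203125), 79.86841583251953) 23.555550134354803
scene rib ((526.239990234375, -267.76312255859375), (24.267868041992188, 61.458641052246094), 78.71730041503906) 51.319735851609266
scene flange (505.01171875, 277.3168640136719) 22.664915084838867 23.803336664045958
scene stub (506.04254150390625, 277.57720947265625) 12.42963981628418 38.13425531895052 [505.75645099 277.847742    38.13425532]
```

View pics/dow.png

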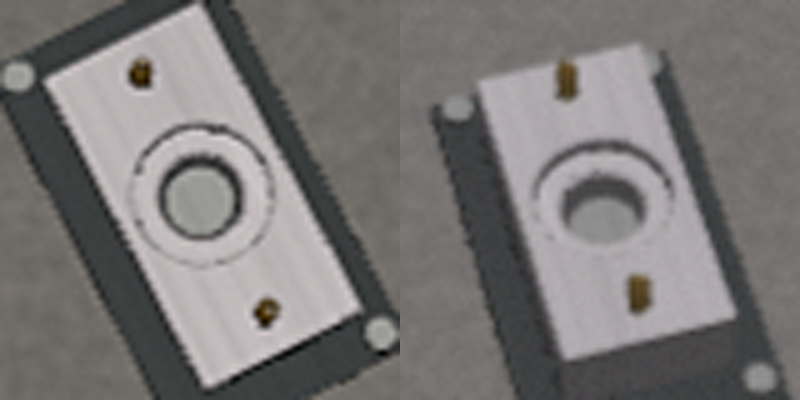

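View pics/cov.png

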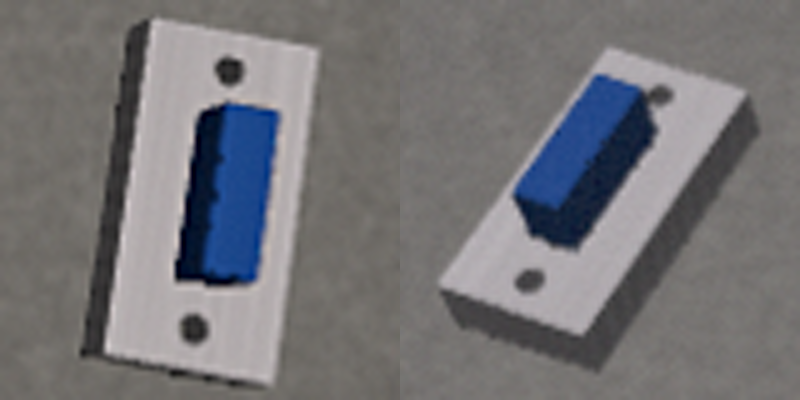

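Measured (scene and top agree to about 2.5 mm; I use the mean):
- **Lower half:** (555, 5), yaw 27.9°, top at z≈40.
- **Cover:** (523, -269.6), yaw -10.1°, rib top at z≈52.
- **Plug:** (503.5, 277.4), stub top at z≈38.

The dowels are at top ≈(336,215) and (361,262).

```bash
cat > plan.py <<'E'
import sys,json,numpy as np
# usage: plan.py cx cy cz cyaw  tx ty tz tyaw  (commanded, target; yaw = angle of tool x, deg)
a=list(map(float,sys.argv[1:]));c=np.array(a[:3]);t=np.array(a[4:7]);y=np.radians(a[3])
d=t-c;u=np.array([np.cos(y),np.sin(y)]);v=np.array([np.sin(y),-np.cos(y)])
print("tx %.4f ty %.4f tz %.4f spin %.4f dist %.0f"%(d[:2]@u/250,d[:2]@v/250,-d[2]/250,-(a[7]-a[3])/45,np.linalg.norm(d)))
E
python3 plan.py 161.127 603.852 245.312 -14.95 340 440 200 28; python3 plan.py 161.127 603.852 245.312 -14.95 350 480 160 5
```

```text
tx 0.8604 ty 0.4486 tz 0.1812 spin -0.9544 dist 247
tx 0.8577 ty 0.2837 tz 0.3412 spin -0.4433 dist 241
```

play_rows(targets=[{"tx": 0.86, "ty": 0.45, "tz": 0.18, "spin": -0.95, "gripper": -0.1}, {"tx": 0.86, "ty": 0.45, "tz": 0.18, "spin": -0.95, "gripper": -0.1}, {"tx": 0.86, "ty": 0.45, "tz": 0.18, "spin": -0.95, "gripper": -0.1}, {"tx": 0.86, "ty": 0.45, "tz": 0.18, "spin": -0.95, "gripper": -0.1}, {"tx": 0.86, "ty": 0.45, "tz": 0.18, "spin": -0.95, "gripper": -0.1}, {"tx": 0.86, "ty": 0.45, "tz": 0.18, "spin": -0.95, "gripper": -0.1}, {"tx": 0.86, "ty": 0.45, "tz": 0.18, "spin": -0.95, "gripper": -0.1}])

```text
clock: 1.18
position: [339.3, 440.8, 200.7]
ee_rot: [0.971, 0.241, 0.0, -0.0]
contact_force: [0.7, 0.1, -0.2]
gripper_width: 47.1
```

```bash
cat > app.py <<'E'
import sys,json,os,numpy as np
# app.py tx ty tz spin : update commanded pose file
f="cmd.json";c=json.load(open(f)) if os.path.exists(f) else [161.127,603.852,245.312,-14.95]
if len(sys.argv)>1:
    tx,ty,tz,s=map(float,sys.argv[1:5]);y=np.radians(c[3])
    c[0]+=250*(tx*np.cos(y)+ty*np.sin(y));c[1]+=250*(tx*np.sin(y)-ty*np.cos(y));c[2]-=250*tz;c[3]-=45*s
    json.dump(c,open(f,"w"))
print("cmd",np.round(c,2))
from bench import read_state
s=read_state();q=s["ee_rot"];print("meas",s["position"].round(2),"yaw",round(2*np.degrees(np.arctan2(q[1],q[0])),2),"q",q.round(4),"F",s["contact_force"].round(1),"w",round(s["gripper_width"],1),"t",round(s["clock"],2))
E
python3 app.py .86 .45 .18 -.95; cat > to.sh <<'E'
python3 plan.py $(python3 -c "import json;print(*json.load(open('cmd.json')))") $*
E
sh to.sh 503.5 277.4 80 28
```

```text
cmd [339.83 439.7  200.31  27.8 ]
meas [339.27 440.79 200.66] yaw 27.86 q [ 9.706e-01  2.408e-01  3.000e-04 -4.000e-04] F [ 0.7  0.1 -0.2] w 47.1 t 1.18
tx 0.2764 ty 0.8796 tz 0.4812 spin -0.0044 dist 260
```

play_rows(targets=[{"tx": 0.28, "ty": 0.88, "tz": 0.4, "gripper": -0.1}, {"tx": 0.28, "ty": 0.88, "tz": 0.48, "gripper": -0.1}, {"tx": 0.28, "ty": 0.88, "tz": 0.48, "gripper": -0.1}, {"tx": 0.28, "ty": 0.88, "tz": 0.48, "gripper": -0.1}, {"tx": 0.28, "ty": 0.88, "tz": 0.48, "gripper": -0.1}, {"tx": 0.28, "ty": 0.88, "tz": 0.48, "gripper": -0.1}])

```text
invalid input
```

```bash
python3 app.py .28 .88 .48 0; sh to.sh 503.5 277.4 41 28; python3 - <<'E'
from h import *
S=get_image("scene");T=get_image("top");crop(T,140,215,100,100,4,"pics/a.png");crop(S,410,190,100,100,4,"pics/b.png")
a,b=cv2.imread("pics/a.png"),cv2.imread("pics/b.png");cv2.imwrite("pics/ab.png",np.hstack([a,b]))
E
```

```text
cmd [504.35 277.73  80.31  27.8 ]
meas [339.27 440.79 200.66] yaw 27.86 q [ 9.706e-01  2.408e-01  3.000e-04 -4.000e-04] F [ 0.7  0.1 -0.2] w 47.1 t 1.18
tx -0.0036 ty -0.0004 tz 0.1572 spin -0.0044 dist 39
```

View pics/ab.png

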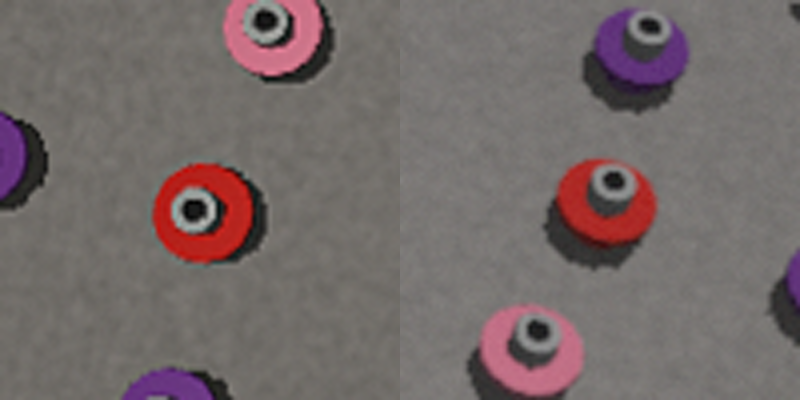

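The call was refused because "spin" was missing, so nothing moved. I'll repeat it with all the keys.

play_rows(targets=[{"tx": 0.28, "ty": 0.88, "tz": 0.4, "spin": 0, "gripper": -0.1}, {"tx": 0.28, "ty": 0.88, "tz": 0.48, "spin": 0, "gripper": -0.1}, {"tx": 0.28, "ty": 0.88, "tz": 0.48, "spin": 0, "gripper": -0.1}, {"tx": 0.28, "ty": 0.88, "tz": 0.48, "spin": 0, "gripper": -0.1}, {"tx": 0.28, "ty": 0.88, "tz": 0.48, "spin": 0, "gripper": -0.1}, {"tx": 0.28, "ty": 0.88, "tz": 0.48, "spin": 0, "gripper": -0.1}])

```text
clock: 2.02
position: [504.6, 278.2, 80.1]
ee_rot: [0.971, 0.24, -0.0, 0.0]
contact_force: [0.3, 0.1, -0.6]
gripper_width: 47.1
```

```bash
python3 app.py; python3 - <<'E'
from h import *
S=get_image("scene");T=get_image("top");crop(T,140,215,100,100,4,"pics/a.png");crop(S,410,190,100,100,4,"pics/b.png")
a,b=cv2.imread("pics/a.png"),cv2.imread("pics/b.png");cv2.imwrite("pics/ab2.png",np.hstack([a,b]))
E
```

```text
cmd [504.35 277.73  80.31  27.8 ]
meas [504.57 278.18  80.13] yaw 27.8 q [ 9.707e-01  2.402e-01 -0.000e+00  1.000e-04] F [ 0.3  0.1 -0.6] w 47.1 t 2.02
```

View pics/ab2.png

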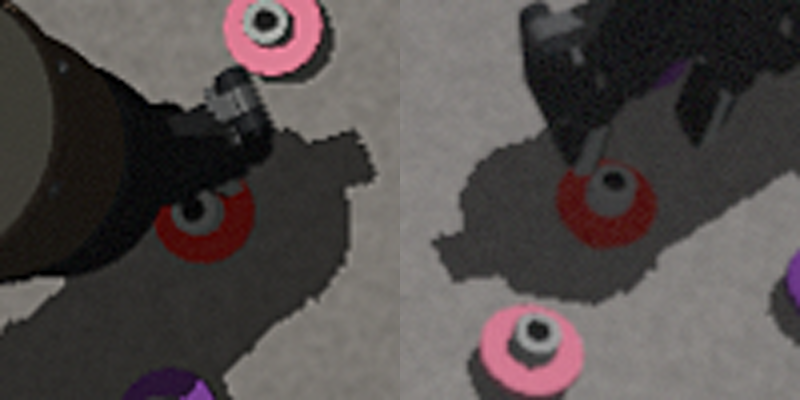

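The fingers straddle the red stub and stay clear of the pink plug. Next: go down and close.

play_rows(targets=[{"tx": 0, "ty": 0, "tz": 0.08, "spin": 0, "gripper": -0.1}, {"tx": 0, "ty": 0, "tz": 0.157, "spin": 0, "gripper": -0.1}, {"tx": 0, "ty": 0, "tz": 0.157, "spin": 0, "gripper": 1}, {"tx": 0, "ty": 0, "tz": 0.157, "spin": 0, "gripper": 1}, {"tx": 0, "ty": 0, "tz": 0.157, "spin": 0, "gripper": 1}, {"tx": 0, "ty": 0, "tz": 0.157, "spin": 0, "gripper": 1}, {"tx": 0, "ty": 0, "tz": 0.157, "spin": 0, "gripper": 1}, {"tx": 0, "ty": 0, "tz": 0.157, "spin": 0, "gripper": 1}])

```text
clock: 3.12
position: [505.0, 278.6, 42.1]
ee_rot: [0.971, 0.24, 0.001, -0.001]
contact_force: [-1.7, 1.9, 5.8]
gripper_width: 17.0
```

```bash
python3 app.py 0 0 .157 0; sh to.sh 504.35 277.7 130 27.8
```

```text
cmd [504.35 277.73  41.06  27.8 ]
meas [504.99 278.63  42.12] yaw 27.83 q [ 9.707e-01  2.404e-01  1.100e-03 -6.000e-04] F [-1.7  1.9  5.8] w 17.0 t 3.12
tx -0.0001 ty 0.0001 tz -0.3558 spin -0.0000 dist 89
```

Width 17 is less than the 20 mm stub, so I check before lifting.

play_rows(targets=[{"tx": 0, "ty": 0, "tz": 0, "spin": 0, "gripper": 1}, {"tx": 0, "ty": 0, "tz": 0, "spin": 0, "gripper": 1}])

```text
clock: 3.38
position: [505.0, 278.6, 42.1]
ee_rot: [0.971, 0.24, 0.001, -0.001]
contact_force: [-3.2, 2.0, 6.8]
gripper_width: 16.4
```

```bash
python3 app.py; python3 - <<'E'
from h import *
S=get_image("scene");T=get_image("top");crop(T,140,215,100,100,4,"pics/a.png");crop(S,410,190,100,100,4,"pics/b.png")
a,b=cv2.imread("pics/a.png"),cv2.imread("pics/b.png");cv2.imwrite("pics/ab3.png",np.hstack([a,b]))
E
```

```text
cmd [504.35 277.73  41.06  27.8 ]
meas [505.   278.64  42.11] yaw 27.83 q [ 9.706e-01  2.405e-01  1.100e-03 -6.000e-04] F [-3.2  2.   6.8] w 16.4 t 3.38
```

View pics/ab3.png

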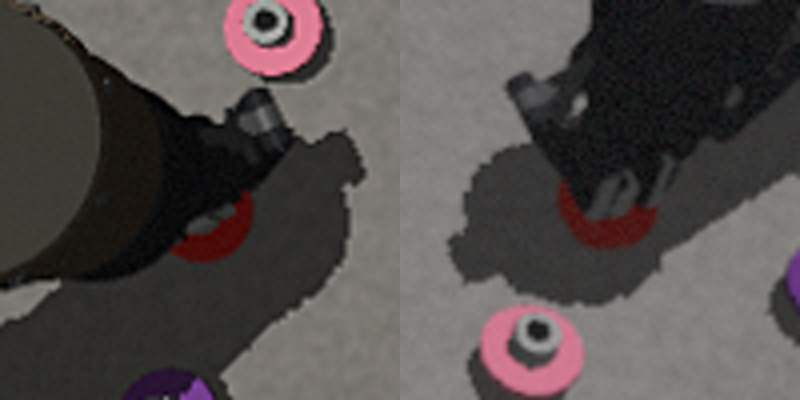

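The stub is between the pads and the tips rest lightly on the flange (7 N). I lift and look.

play_rows(targets=[{"tx": 0, "ty": 0, "tz": -0.02, "spin": 0, "gripper": 1}, {"tx": 0, "ty": 0, "tz": -0.1, "spin": 0, "gripper": 1}, {"tx": 0, "ty": 0, "tz": -0.25, "spin": 0, "gripper": 1}, {"tx": 0, "ty": 0, "tz": -0.36, "spin": 0, "gripper": 1}, {"tx": 0, "ty": 0, "tz": -0.36, "spin": 0, "gripper": 1}, {"tx": 0, "ty": 0, "tz": -0.36, "spin": 0, "gripper": 1}])

```text
clock: 4.22
position: [503.7, 276.9, 129.9]
ee_rot: [0.971, 0.24, -0.001, 0.0]
contact_force: [-0.7, -0.7, -1.2]
gripper_width: 16.7
```

```bash
python3 app.py 0 0 -.36 0; sh to.sh 555 80 140 27.8;sh to.sh 555 5.2 120 27.8; python3 - <<'E'
from h import *
S=get_image("scene");T=get_image("top");crop(T,120,210,100,100,4,"pics/a.png");crop(S,410,150,100,100,4,"pics/b.png")
a,b=cv2.imread("pics/a.png"),cv2.imread("pics/b.png");cv2.imwrite("pics/ab4.png",np.hstack([a,b]))
E
```

```text
cmd [504.35 277.73 131.06  27.8 ]
meas [503.65 276.94 129.91] yaw 27.76 q [ 9.708e-01  2.399e-01 -1.200e-03  4.000e-04] F [-0.7 -0.7 -1.2] w 16.7 t 4.22
tx -0.1897 ty 0.7941 tz -0.0358 spin -0.0000 dist 204
tx -0.3292 ty 1.0588 tz 0.0442 spin -0.0000 dist 277
```

View pics/ab4.png

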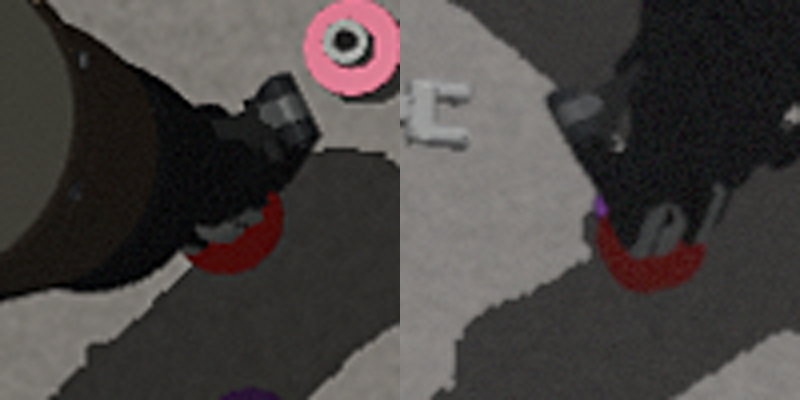

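Held. Next: carry it over the lower half.

play_rows(targets=[{"tx": -0.19, "ty": 0.79, "tz": -0.03, "spin": 0, "gripper": 1}, {"tx": -0.19, "ty": 0.79, "tz": -0.03, "spin": 0, "gripper": 1}, {"tx": -0.19, "ty": 0.79, "tz": -0.03, "spin": 0, "gripper": 1}, {"tx": -0.19, "ty": 0.79, "tz": -0.03, "spin": 0, "gripper": 1}])

```text
clock: 4.82
position: [554.2, 77.6, 137.3]
ee_rot: [0.971, 0.238, -0.001, 0.0]
contact_force: [-0.2, 0.3, -0.3]
gripper_width: 17.0
```

```bash
python3 app.py -.19 .79 -.03 0; sh to.sh 555 5.2 112 27.8
```

```text
cmd [554.45  80.88 138.56  27.8 ]
meas [554.19  77.55 137.33] yaw 27.57 q [ 9.712e-01  2.383e-01 -1.400e-03  3.000e-04] F [-0.2  0.3 -0.3] w 17.0 t 4.83
tx -0.1392 ty 0.2688 tz 0.1062 spin -0.0000 dist 80
```

play_rows(targets=[{"tx": -0.14, "ty": 0.27, "tz": 0.08, "spin": 0, "gripper": 1}, {"tx": -0.14, "ty": 0.27, "tz": 0.1, "spin": 0, "gripper": 1}, {"tx": -0.14, "ty": 0.27, "tz": 0.1, "spin": 0, "gripper": 1}, {"tx": -0.14, "ty": 0.27, "tz": 0.1, "spin": 0, "gripper": 1}])

```text
clock: 5.32
position: [555.5, 5.9, 113.6]
ee_rot: [0.971, 0.241, 0.0, 0.0]
contact_force: [0.5, 0.2, -0.4]
gripper_width: 16.6
```

```bash
python3 app.py -.14 .27 .1 0; python3 - <<'E'
from h import *
S=get_image("scene");T=get_image("top");np.savez("pl.npz",S=S,T=T)
crop(T,295,190,100,100,4,"pics/a.png");crop(S,255,150,100,100,4,"pics/b.png")
a,b=cv2.imread("pics/a.png"),cv2.imread("pics/b.png");cv2.imwrite("pics/ab5.png",np.hstack([a,b]))
for n,d in(("top",T),("scene",S)):
    P=cloud(d);hsv=cv2.cvtColor(d["frame"],cv2.COLOR_RGB2HSV)
    m=((hsv[...,0]<8)|(hsv[...,0]>172))&(hsv[...,1]>140)&(abs(P[...,0]-555)<60)&(abs(P[...,1]-5)<60)
    q=P[m];print(n,m.sum(),np.percentile(q,[5,50,95],axis=0).round(1).tolist())
E
```

```text
cmd [554.97   4.84 113.56  27.8 ]
meas [555.45   5.94 113.57] yaw 27.88 q [9.705e-01 2.409e-01 2.000e-04 0.000e+00] F [ 0.5  0.2 -0.4] w 16.6 t 5.33
top 38 [[517.0, 4.5, 92.9], [532.6, 14.1, 96.1], [538.3, 25.7, 240.8]]
scene 179 [[556.7, -9.1, 92.8], [568.8, 11.1, 95.1], [577.2, 24.8, 97.9]]
```

View pics/ab5.png

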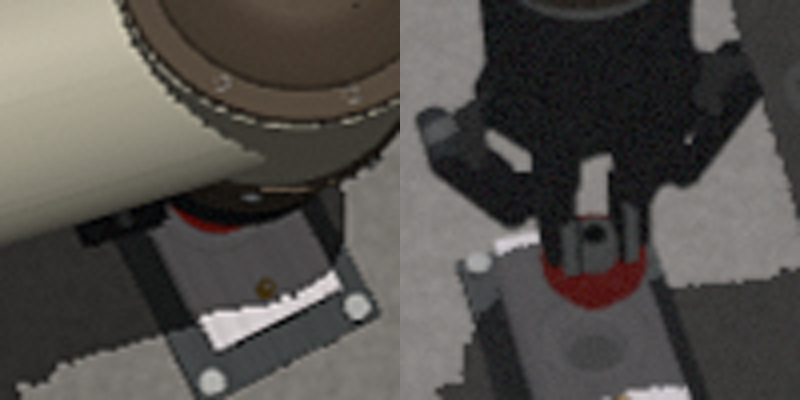

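```bash
cat > fl.py <<'E'
from h import *
from scipy.optimize import least_squares
def fit(d,x,y,ztop,win=40):
    P=cloud(d);hsv=cv2.cvtColor(d["frame"],cv2.COLOR_RGB2HSV)
    m=((hsv[...,0]<8)|(hsv[...,0]>172))&(hsv[...,1]>140)&(abs(P[...,0]-x)<win)&(abs(P[...,1]-y)<win)&(abs(P[...,2]-ztop+3)<12)
    cols=np.where(m.sum(0)>1)[0];uv=np.array([[c,np.where(m[:,c])[0].max()+.5] for c in cols],float)
    p=atz(d,uv,ztop-6)[:,:2]
    r=least_squares(lambda c:np.hypot(*(p-c).T)-22,[x,y],loss="soft_l1",f_scale=.7)
    return r.x,np.abs(r.fun).mean(),len(p)
E
python3 - <<'E'
from fl import *
z=np.load("pl.npz",allow_pickle=True);S=z["S"].item();T=z["T"].item()
for zt in(94.5,95.5,96.5):print(fit(S,557,5,zt))
E
```

```text
(array([552.55271209,   5.00530512]), np.float64(0.6741809400701771), 25)
(array([553.22070176,   5.17282907]), np.float64(0.6775224629712548), 25)
(array([553.8887333 ,   5.34035787]), np.float64(0.6808521604328255), 25)
```

```bash
python3 - <<'E'
from fl import *
z=np.load("pl.npz",allow_pickle=True);S=z["S"].item();T=z["T"].item()
# hand clicks in dow.png (5x crops); pixel = origin + c/5 - .4
t=lambda c:np.array(c)/5+[308,200]-.4
s=lambda c:(np.array(c)-[400,0])/5+[263,194]-.4
print("ring top",atz(T,t([[132,196],[275,196],[204,126],[204,266]]),40).round(1).tolist())
print("ring scene",atz(S,s([[531,190],[676,190],[603,141],[603,250]]),40).round(1).tolist())
print("hole top",atz(T,t([[160,198],[241,198],[200,157],[200,240]]),33).round(1).tolist())
for n,a,b in(("A",[139,64],[567,61]),("B",[268,304],[640,277])):
    print("tip",n,tri(T,t([a])[0],S,s([b])[0]),"top@60",atz(T,t([a]),60).round(1),"scene@60",atz(S,s([b]),60).round(1))
y=np.radians(27.85)
for n,d,c in(("top",T,(553.7,5.5)),("scene",S,(556,4.9))):
    for k in(46,-46):
        P=[[c[0]+k*np.cos(y),c[1]+k*np.sin(y),h] for h in(60,40)];print(n,k,((proj(d,P)-([308,200] if n=="top" else [263,194])+.4)*5).round(0).tolist())
E
```

```text
ring top [[553.2, 29.1, 40.0], [553.7, -19.9, 40.0], [577.7, 4.5, 40.0], [529.3, 4.4, 40.0]]
ring scene [[558.5, -20.1, 40.0], [548.5, 29.1, 40.0], [533.3, -0.1, 40.0], [577.7, 9.6, 40.0]]
hole top [[553.6, 19.3, 33.0], [553.8, -8.7, 33.0], [568.0, 5.5, 33.0], [539.1, 5.4, 33.0]]
tip A (array([580.36038894,  15.73700605, 151.27577327]), np.float64(28.29280691967499)) top@60 [[595.3  27.4  60. ]] scene@60 [[516.2 -16.2  60. ]]
tip B (array([524.3179272 ,  -7.61336115, -60.7830051 ]), np.float64(35.49147478178732)) top@60 [[514.6 -15.9  60. ]] scene@60 [[598.2  27.   60. ]]
top 46 [[140.0, 67.0], [139.0, 78.0]]
top -46 [[268.0, 309.0], [264.0, 314.0]]
scene 46 [[239.0, 273.0], [240.0, 305.0]]
scene -46 [[166.0, 59.0], [168.0, 93.0]]
```

In the scene camera the held plug is at x≈553.3 and the pocket at x≈555.7, so I shift about +2 mm in x and lower to just above the hole.

```bash
sh to.sh 557 4.9 92 27.85;sh to.sh 557 4.9 64 27.85
```

```text
tx 0.0073 ty 0.0036 tz 0.0862 spin -0.0011 dist 22
tx 0.0073 ty 0.0036 tz 0.1982 spin -0.0011 dist 50
```

play_rows(targets=[{"tx": 0.007, "ty": 0.004, "tz": 0.06, "spin": 0, "gripper": 1}, {"tx": 0.007, "ty": 0.004, "tz": 0.11, "spin": 0, "gripper": 1}, {"tx": 0.007, "ty": 0.004, "tz": 0.14, "spin": 0, "gripper": 1}, {"tx": 0.007, "ty": 0.004, "tz": 0.15, "spin": 0, "gripper": 1}, {"tx": 0.007, "ty": 0.004, "tz": 0.15, "spin": 0, "gripper": 1}])

```text
clock: 6.05
position: [557.1, 4.8, 75.9]
ee_rot: [0.971, 0.24, -0.0, 0.0]
contact_force: [0.6, -0.4, -0.6]
gripper_width: 16.8
```

```bash
python3 app.py .007 .004 .15 0; python3 - <<'E'
from h import *
S=get_image("scene");crop(S,255,170,100,100,5,"pics/c1.png")
E
```

```text
cmd [556.98   4.78  76.06  27.8 ]
meas [557.09   4.78  75.9 ] yaw 27.81 q [ 9.707e-01  2.403e-01 -1.000e-04  0.000e+00] F [ 0.6 -0.4 -0.6] w 16.8 t 6.05
```

View pics/c1.png

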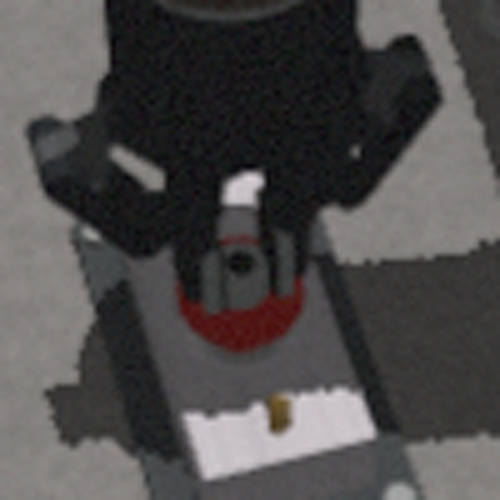

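The plug is in the counterbore with no contact force. I continue down in small steps.

play_rows(targets=[{"tx": 0, "ty": 0, "tz": 0.012, "spin": 0, "gripper": 1}, {"tx": 0, "ty": 0, "tz": 0.024, "spin": 0, "gripper": 1}, {"tx": 0, "ty": 0, "tz": 0.024, "spin": 0, "gripper": 1}])

```text
clock: 6.48
position: [556.9, 4.8, 69.8]
ee_rot: [0.971, 0.24, -0.0, -0.0]
contact_force: [-0.2, 0.6, -0.9]
gripper_width: 16.8
```

```bash
python3 app.py 0 0 .024 0
```

```text
cmd [556.98   4.78  70.06  27.8 ]
meas [556.88   4.76  69.85] yaw 27.8 q [ 9.707e-01  2.402e-01 -2.000e-04 -0.000e+00] F [-0.2  0.6 -0.9] w 16.8 t 6.47
```

play_rows(targets=[{"tx": 0, "ty": 0, "tz": 0.014, "spin": 0, "gripper": 1}, {"tx": 0, "ty": 0, "tz": 0.024, "spin": 0, "gripper": 1}, {"tx": 0, "ty": 0, "tz": 0.028, "spin": 0, "gripper": 1}, {"tx": 0, "ty": 0, "tz": 0.028, "spin": 0, "gripper": 1}])

```text
clock: 6.98
position: [557.1, 4.9, 63.2]
ee_rot: [0.971, 0.24, 0.0, 0.0]
contact_force: [-0.5, 0.1, 1.7]
gripper_width: 16.7
```

```bash
python3 app.py 0 0 .028 0
```

```text
cmd [556.98   4.78  63.06  27.8 ]
meas [557.06   4.87  63.24] yaw 27.81 q [0.9707 0.2403 0.     0.    ] F [-0.5  0.1  1.7] w 16.7 t 6.97
```

It touches the follower at the expected height. Release and rise.

play_rows(targets=[{"tx": 0, "ty": 0, "tz": 0, "spin": 0, "gripper": 0}, {"tx": 0, "ty": 0, "tz": 0, "spin": 0, "gripper": 0}, {"tx": 0, "ty": 0, "tz": 0, "spin": 0, "gripper": 0}, {"tx": 0, "ty": 0, "tz": 0, "spin": 0, "gripper": 0}, {"tx": 0, "ty": 0, "tz": -0.08, "spin": 0, "gripper": 0}, {"tx": 0, "ty": 0, "tz": -0.3, "spin": 0, "gripper": 0}, {"tx": 0, "ty": 0, "tz": -0.3, "spin": 0, "gripper": 0}])

```text
clock: 7.85
position: [560.1, 5.4, 142.7]
ee_rot: [0.971, 0.241, 0.005, 0.0]
contact_force: [-0.1, 0.1, -1.0]
gripper_width: 42.9
```

```bash
python3 app.py 0 0 -.3 0; sh to.sh 535 -180 130 -10; sh to.sh 523 -269.6 100 -10;python3 - <<'E'
from h import *
S=get_image("scene");crop(S,255,170,100,100,5,"pics/c2.png")
E
```

```text
cmd [556.98   4.78 138.06  27.8 ]
meas [560.11   5.41 142.7 ] yaw 27.86 q [9.706e-01 2.407e-01 5.200e-03 3.000e-04] F [-0.1  0.1 -1. ] w 42.9 t 7.85
tx -0.4225 ty 0.6128 tz 0.0322 spin 0.8400 dist 186
tx -0.6321 ty 0.9074 tz 0.1522 spin 0.8400 dist 279
```

View pics/c2.png

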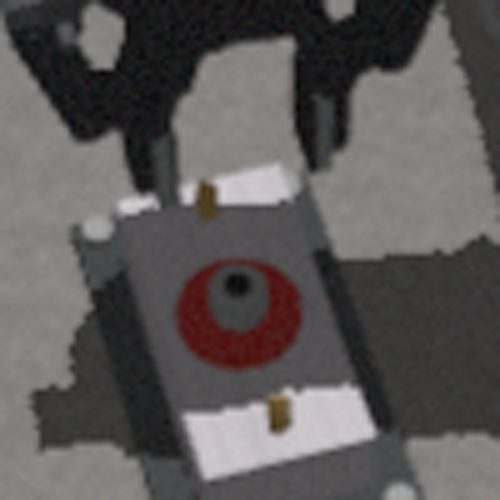

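The plug sits upright and seated: scene crop centre (240,315), flange level. Now the cover.

play_rows(targets=[{"tx": -0.63, "ty": 0.91, "tz": 0, "spin": 0.842, "gripper": 0}, {"tx": -0.63, "ty": 0.91, "tz": 0.1, "spin": 0.842, "gripper": 0}, {"tx": -0.63, "ty": 0.91, "tz": 0.15, "spin": 0.842, "gripper": 0}, {"tx": -0.63, "ty": 0.91, "tz": 0.15, "spin": 0.842, "gripper": 0}, {"tx": -0.63, "ty": 0.91, "tz": 0.15, "spin": 0.842, "gripper": 0}, {"tx": -0.63, "ty": 0.91, "tz": 0.15, "spin": 0.842, "gripper": 0}, {"tx": -0.63, "ty": 0.91, "tz": 0.15, "spin": 0.842, "gripper": 0}])

```text
clock: 8.78
position: [523.4, -269.4, 99.8]
ee_rot: [0.996, -0.088, -0.001, -0.0]
contact_force: [-0.2, 0.2, 0.2]
gripper_width: 42.7
```

```bash
python3 app.py -.63 .91 .15 .842; sh to.sh 523 -269.6 46 -10.1;python3 - <<'E'
from h import *
S=get_image("scene");T=get_image("top");crop(T,440,190,120,120,3.3,"pics/a.png");crop(S,100,120,120,120,3.3,"pics/b.png")
a,b=cv2.imread("pics/a.png"),cv2.imread("pics/b.png");cv2.imwrite("pics/ab6.png",np.hstack([a,b]))
E
```

```text
cmd [ 523.76 -269.92  100.56  -10.09]
meas [ 523.44 -269.4    99.78] yaw -10.08 q [ 9.961e-01 -8.790e-02 -8.000e-04 -2.000e-04] F [-0.2  0.2  0.2] w 42.7 t 8.78
tx -0.0032 ty -0.0007 tz 0.2182 spin 0.0002 dist 55
```

View pics/ab6.png

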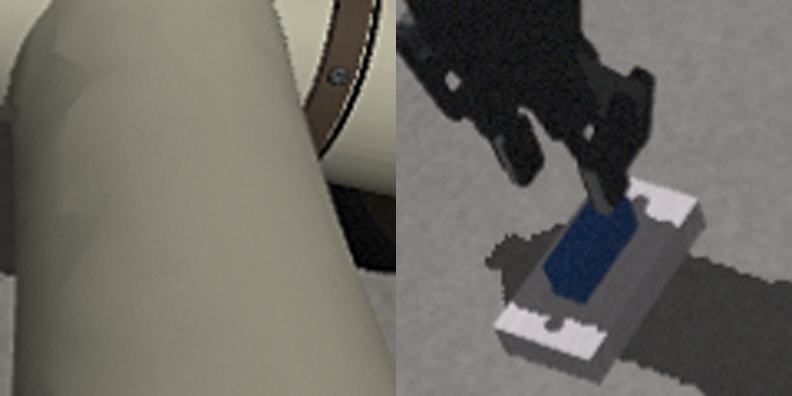

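The fingers straddle the rib: scene crop, rib at (590,250) and jaws above it. Lower and grip.

play_rows(targets=[{"tx": -0.003, "ty": 0, "tz": 0.1, "spin": 0, "gripper": 0}, {"tx": -0.003, "ty": 0, "tz": 0.19, "spin": 0, "gripper": 0}, {"tx": -0.003, "ty": 0, "tz": 0.218, "spin": 0, "gripper": 0}, {"tx": -0.003, "ty": 0, "tz": 0.218, "spin": 0, "gripper": 0.2}, {"tx": -0.003, "ty": 0, "tz": 0.218, "spin": 0, "gripper": 1}, {"tx": -0.003, "ty": 0, "tz": 0.218, "spin": 0, "gripper": 1}, {"tx": -0.003, "ty": 0, "tz": 0.218, "spin": 0, "gripper": 1}, {"tx": -0.003, "ty": 0, "tz": 0.218, "spin": 0, "gripper": 1}, {"tx": -0.003, "ty": 0, "tz": 0.218, "spin": 0, "gripper": 1}, {"tx": -0.003, "ty": 0, "tz": 0.218, "spin": 0, "gripper": 1}])

```text
clock: 10.12
position: [524.1, -269.9, 47.4]
ee_rot: [0.996, -0.088, 0.001, 0.0]
contact_force: [0.0, 1.5, 6.3]
gripper_width: 18.6
```

```bash
python3 app.py -.003 0 .218 0;python3 - <<'E'
from meas import *
for n in("scene","top"):
    d=get_image(n);P=cloud(d);Z=P[...,2];f=d["frame"].astype(int);near=(abs(P[...,0]-525)<90)&(abs(P[...,1]+265)<90)
    crop(d,*((100,120) if n=="scene" else (440,190)),120,120,3.3,"pics/%s7.png"%n)
E
```

```text
cmd [ 523.02 -269.79   46.06  -10.09]
meas [ 524.11 -269.92   47.36] yaw -10.06 q [ 9.962e-01 -8.760e-02  1.300e-03  3.000e-04] F [0.  1.5 6.3] w 18.6 t 10.12
```

View pics/scene7.png

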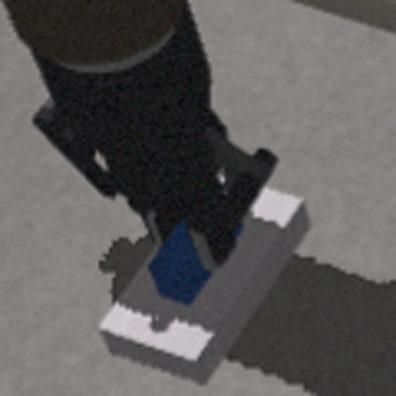

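play_rows(targets=[{"tx": 0, "ty": 0, "tz": -0.02, "spin": 0, "gripper": 1}, {"tx": 0, "ty": 0, "tz": -0.06, "spin": 0, "gripper": 1}, {"tx": 0, "ty": 0, "tz": -0.15, "spin": 0, "gripper": 1}, {"tx": 0, "ty": 0, "tz": -0.28, "spin": 0, "gripper": 1}, {"tx": 0, "ty": 0, "tz": -0.34, "spin": 0, "gripper": 1}, {"tx": 0, "ty": 0, "tz": -0.34, "spin": 0, "gripper": 1}, {"tx": 0, "ty": 0, "tz": -0.34, "spin": 0, "gripper": 1}])

```text
clock: 11.1
position: [522.0, -269.4, 129.6]
ee_rot: [0.996, -0.088, -0.001, -0.0]
contact_force: [-0.1, 0.9, -4.2]
gripper_width: 18.3
```

```bash
python3 app.py 0 0 -.34 0;python3 - <<'E'
from meas import *
d=get_image("scene");crop(d,100,90,120,120,4,"pics/s8.png")
E
sh to.sh 555 5 131 27.85; sh to.sh 555 -30 131 27.85
```

```text
cmd [ 523.02 -269.79  131.06  -10.09]
meas [ 522.04 -269.36  129.58] yaw -10.11 q [ 9.961e-01 -8.820e-02 -1.400e-03 -5.000e-04] F [-0.1  0.9 -4.2] w 18.3 t 11.1
tx -0.0666 ty -1.1046 tz 0.0002 spin -0.8431 dist 277
tx -0.0421 ty -0.9667 tz 0.0002 spin -0.8431 dist 242
```

View pics/s8.png

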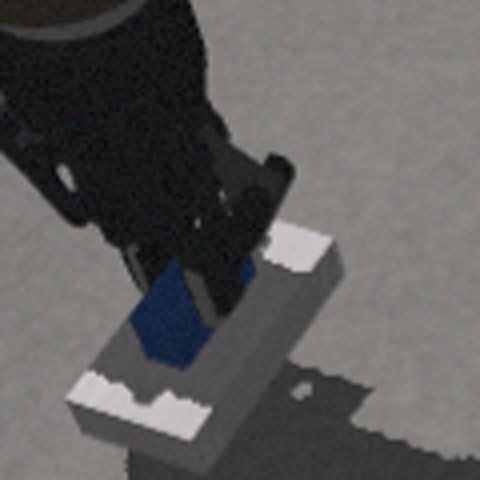

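play_rows(targets=[{"tx": -0.04, "ty": -0.97, "tz": 0, "spin": -0.843, "gripper": 1}, {"tx": -0.04, "ty": -0.97, "tz": 0, "spin": -0.843, "gripper": 1}, {"tx": -0.04, "ty": -0.97, "tz": 0, "spin": -0.843, "gripper": 1}, {"tx": -0.04, "ty": -0.97, "tz": 0, "spin": -0.843, "gripper": 1}, {"tx": -0.04, "ty": -0.97, "tz": 0, "spin": -0.843, "gripper": 1}, {"tx": -0.04, "ty": -0.97, "tz": 0, "spin": -0.843, "gripper": 1}])

```text
clock: 11.9
position: [555.0, -29.1, 130.0]
ee_rot: [0.971, 0.241, -0.001, -0.0]
contact_force: [-0.1, -0.7, -4.1]
gripper_width: 18.7
```

```bash
python3 app.py -.04 -.97 0 -.843; sh to.sh 555 4.8 131 27.85
```

```text
cmd [555.66 -29.29 131.06  27.85]
meas [555.04 -29.15 129.99] yaw 27.87 q [ 9.706e-01  2.408e-01 -1.300e-03 -1.000e-04] F [-0.1 -0.7 -4.1] w 18.7 t 11.9
tx 0.0613 ty -0.1218 tz 0.0002 spin -0.0001 dist 34
```

play_rows(targets=[{"tx": 0.061, "ty": -0.122, "tz": 0.02, "spin": 0, "gripper": 1}, {"tx": 0.061, "ty": -0.122, "tz": 0.04, "spin": 0, "gripper": 1}, {"tx": 0.061, "ty": -0.122, "tz": 0.04, "spin": 0, "gripper": 1}, {"tx": 0.061, "ty": -0.122, "tz": 0.04, "spin": 0, "gripper": 1}])

```text
clock: 12.4
position: [554.9, 3.7, 121.0]
ee_rot: [0.971, 0.24, -0.0, 0.0]
contact_force: [-0.6, -0.9, -4.1]
gripper_width: 18.8
```

```bash
python3 app.py .061 -.122 .04 0;python3 - <<'E'
from h import *
S=get_image("scene");T=get_image("top");np.savez("cv.npz",S=S,T=T)
crop(T,290,180,120,120,3.3,"pics/a.png");crop(S,245,150,120,120,3.3,"pics/b.png")
a,b=cv2.imread("pics/a.png"),cv2.imread("pics/b.png");cv2.imwrite("pics/ab9.png",np.hstack([a,b]))
E
```

```text
cmd [554.9    4.8  121.06  27.85]
meas [554.88   3.67 120.96] yaw 27.75 q [ 9.708e-01  2.398e-01 -2.000e-04  1.000e-04] F [-0.6 -0.9 -4.1] w 18.8 t 12.4
```

View pics/ab9.png

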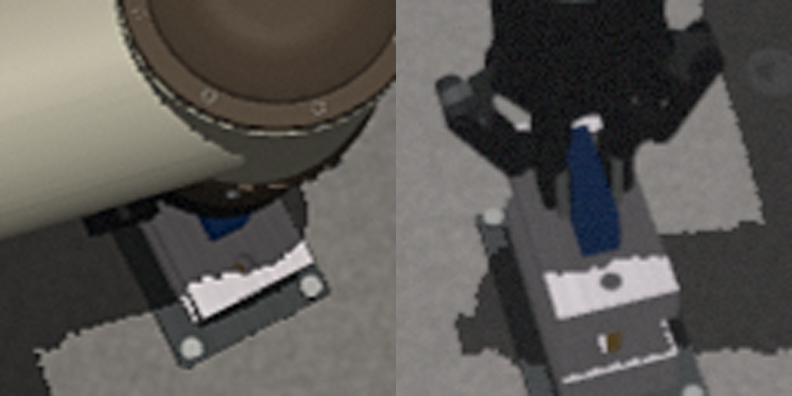

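```bash
python3 - <<'E'
from h import *
z=np.load("cv.npz",allow_pickle=True);S=z["S"].item();T=z["T"].item()
for d,n in((S,"s"),(T,"t")):
    P=cloud(d)
    m=(abs(P[...,0]-600 if n=="s" else P[...,0]-510)<30)&(abs(P[...,1]-20 if n=="s" else P[...,1]+15)<40)&(P[...,2]>85)&(P[...,2]<110)&(d["frame"].min(2)>100)
    print(n,m.sum(),np.percentile(P[m][:,2],[10,50,90]))
crop(S,285,215,60,60,6.6,"pics/a.png");crop(T,330,230,60,60,6.6,"pics/b.png")
a,b=cv2.imread("pics/a.png"),cv2.imread("pics/b.png");o=np.hstack([a,b]);cv2.imwrite("pics/ab10.png",cv2.convertScaleAbs(o,alpha=1.5))
E
```

```text
s 503 [95.52302315 97.37812609 99.18517981]
t 295 [96.4044916  97.86922321 99.45691723]
```

View pics/ab10.png

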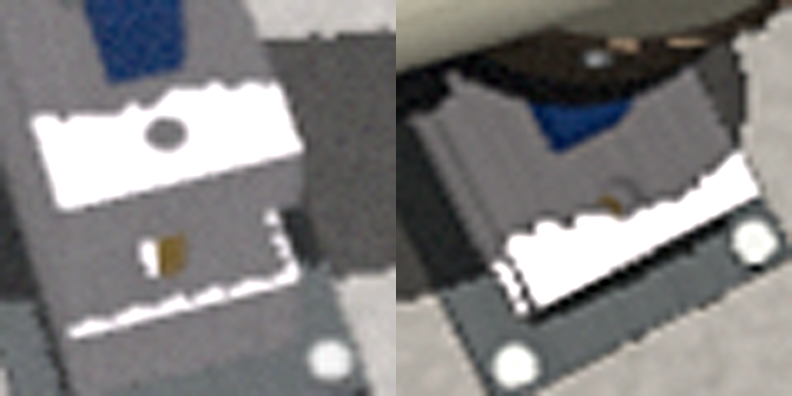

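```bash
python3 - <<'E'
from h import *
z=np.load("cv.npz",allow_pickle=True);S=z["S"].item();T=z["T"].item()
s=lambda c:np.array(c,float)/6.6+[285,215]-.42
t=lambda c:(np.array(c,float)-[396,0])/6.6+[330,230]-.42
y=np.radians(27.85);u=np.array([np.cos(y),np.sin(y)]);v=np.array([-u[1],u[0]])
def loc(n,p,c):
    q=p[:,:2]-c;print(n,np.c_[q@u,q@v].round(1).tolist())
bs=np.array([555.7,4.8]);bt=np.array([553.65,5.1])
loc("S cover corners/hole z97.5",atz(S,s([[62,210],[302,150],[166,133]]),97.5),bs)
loc("S block corners",atz(S,s([[68,335],[299,277]]),40),bs)
loc("S dowel tip",atz(S,s([[174,237]]),60),bs)
loc("T cover corners",atz(T,t([[533,312],[757,196]]),97.5),bt)
loc("T hole",atz(T,t([[622,190]]),97.5),bt)
loc("T dowel tip",atz(T,t([[609,203]]),60),bt)
loc("S bolts n/a",atz(S,s([[330,358]]),8),bs);loc("T bolts",atz(T,t([[516,366],[755,241]]),8),bt)
print((proj(T,[[*(bt-46*u),60],[*(bt-46*u),97.5]])-[330,230]+.42)*6.6+[396,0])
E
```

```text
S cover corners/hole z97.5 [[58.8, -30.2], [58.5, 29.8], [44.5, -0.4]]
S block corners [[59.2, -30.9], [59.3, 30.0]]
S dowel tip [[50.9, -0.5]]
T cover corners [[-61.2, 31.3], [-61.3, -29.5]]
T hole [[-45.1, -1.3]]
T dowel tip [[-44.7, -1.4]]
S bolts n/a [[66.8, 36.8]]
T bolts [[-69.5, 35.1], [-69.3, -37.3]]
[[606.56516455 209.99812611]
 [618.83397089 195.83738116]]
```

Cover relative to block: about -0.7 mm along x, lateral ≈0, level. I correct by 0.75 mm and lower so the dowel tips enter.

play_rows(targets=[{"tx": 0.003, "ty": 0, "tz": 0.02, "spin": 0, "gripper": 1}, {"tx": 0.003, "ty": 0, "tz": 0.04, "spin": 0, "gripper": 1}, {"tx": 0.003, "ty": 0, "tz": 0.052, "spin": 0, "gripper": 1}, {"tx": 0.003, "ty": 0, "tz": 0.064, "spin": 0, "gripper": 1}, {"tx": 0.003, "ty": 0, "tz": 0.064, "spin": 0, "gripper": 1}])

```text
clock: 13.12
position: [555.5, 5.2, 104.7]
ee_rot: [0.971, 0.241, -0.0, 0.0]
contact_force: [0.7, -0.2, -3.3]
gripper_width: 18.7
```

```bash
python3 app.py .003 0 .064 0;python3 - <<'E'
from h import *
print(read_state()["wrist_torque"].round(2))
S=get_image("scene");T=get_image("top")
crop(T,300,190,100,100,4,"pics/a.png");crop(S,255,165,100,100,4,"pics/b.png")
a,b=cv2.imread("pics/a.png"),cv2.imread("pics/b.png");cv2.imwrite("pics/ab11.png",np.hstack([a,b]))
E
```

```text
cmd [555.57   5.15 105.06  27.85]
meas [555.45   5.22 104.71] yaw 27.86 q [ 9.706e-01  2.407e-01 -4.000e-04  0.000e+00] F [ 0.7 -0.2 -3.3] w 18.7 t 13.12
[-0.    0.03 -0.04]
```

View pics/ab11.png

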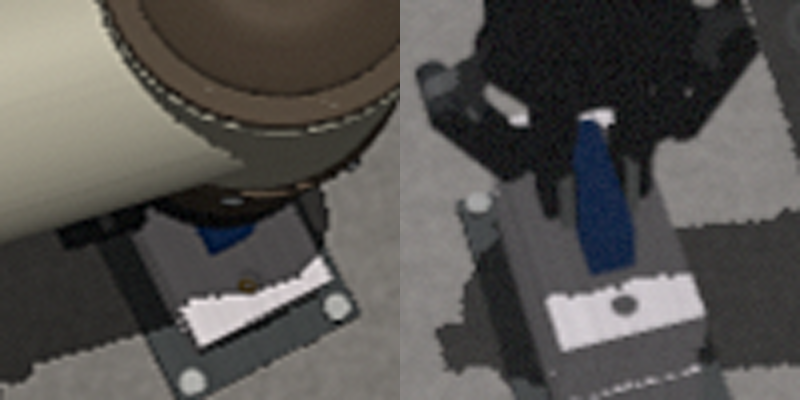

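The brass tip shows in the hole (top crop 247,287) and there is no lateral force. Continue down slowly.

play_rows(targets=[{"tx": 0, "ty": 0, "tz": 0.012, "spin": 0, "gripper": 1}, {"tx": 0, "ty": 0, "tz": 0.024, "spin": 0, "gripper": 1}, {"tx": 0, "ty": 0, "tz": 0.032, "spin": 0, "gripper": 1}, {"tx": 0, "ty": 0, "tz": 0.032, "spin": 0, "gripper": 1}])

```text
clock: 13.72
position: [555.5, 5.1, 96.8]
ee_rot: [0.971, 0.241, -0.0, 0.0]
contact_force: [-0.1, -0.2, -4.5]
gripper_width: 18.6
```

```bash
python3 app.py 0 0 .032 0;python3 -c "
from bench import *
print(read_state()['wrist_torque'].round(2))"
```

```text
cmd [555.57   5.15  97.06  27.85]
meas [555.49   5.14  96.8 ] yaw 27.85 q [ 9.706e-01  2.406e-01 -3.000e-04  0.000e+00] F [-0.1 -0.2 -4.5] w 18.6 t 13.72
[-0.    0.    0.02]
```

play_rows(targets=[{"tx": 0, "ty": 0, "tz": 0.01, "spin": 0, "gripper": 1}, {"tx": 0, "ty": 0, "tz": 0.02, "spin": 0, "gripper": 1}, {"tx": 0, "ty": 0, "tz": 0.028, "spin": 0, "gripper": 1}, {"tx": 0, "ty": 0, "tz": 0.028, "spin": 0, "gripper": 1}])

```text
clock: 14.22
position: [555.9, 5.3, 90.9]
ee_rot: [0.971, 0.241, 0.0, 0.0]
contact_force: [-2.1, 1.3, 4.4]
gripper_width: 18.3
```

```bash
python3 app.py 0 0 .028 0;python3 -c "
from bench import *
print(read_state()['wrist_torque'].round(2))"
```

```text
cmd [555.57   5.15  90.06  27.85]
meas [555.87   5.29  90.91] yaw 27.88 q [9.706e-01 2.409e-01 3.000e-04 1.000e-04] F [-2.1  1.3  4.4] w 18.3 t 14.22
[ 0.3   0.85 -0.02]
```

Spring contact as expected. Press on.

play_rows(targets=[{"tx": 0, "ty": 0, "tz": 0.008, "spin": 0, "gripper": 1}, {"tx": 0, "ty": 0, "tz": 0.016, "spin": 0, "gripper": 1}, {"tx": 0, "ty": 0, "tz": 0.018, "spin": 0, "gripper": 1}, {"tx": 0, "ty": 0, "tz": 0.018, "spin": 0, "gripper": 1}])

```text
clock: 14.72
position: [555.8, 5.2, 87.4]
ee_rot: [0.971, 0.241, 0.0, 0.0]
contact_force: [-5.2, 1.7, 11.7]
gripper_width: 18.9
```

```bash
python3 app.py 0 0 .018 0;python3 -c "
from bench import *
print(read_state()['wrist_torque'].round(2))"
```

```text
cmd [555.57   5.15  85.56  27.85]
meas [555.82   5.21  87.4 ] yaw 27.89 q [9.705e-01 2.410e-01 5.000e-04 2.000e-04] F [-5.2  1.7 11.7] w 18.9 t 14.72
[ 0.38  1.57 -0.03]
```

play_rows(targets=[{"tx": 0, "ty": 0, "tz": 0.005, "spin": 0, "gripper": 1}, {"tx": 0, "ty": 0, "tz": 0.008, "spin": 0, "gripper": 1}, {"tx": 0, "ty": 0, "tz": 0.008, "spin": 0, "gripper": 1}])

```text
clock: 15.1
position: [555.8, 5.1, 87.3]
ee_rot: [0.97, 0.241, 0.001, 0.0]
contact_force: [-9.1, 1.9, 21.7]
gripper_width: 18.8
```

```bash
python3 app.py 0 0 .008 0;python3 - <<'E'
from h import *
print(read_state()['wrist_torque'].round(2))
S=get_image("scene");T=get_image("top");np.savez("sh.npz",S=S,T=T)
for n,d in(("S",S),("T",T)):
    P=cloud(d);u=np.array([.884,.467]);q=P[...,:2]-[554.7,5];a=q@u;b=q@[-.467,.884]
    for lo,hi in((36,57),(-57,-36)):
        m=(a>lo)&(a<hi)&(abs(b)<26)&(P[...,2]>50)&(P[...,2]<80);
        if m.sum()>50:
            p=P[m];print(n,lo,m.sum(),np.median(p[:,2]).round(2))
crop(T,300,190,100,100,4,"pics/a.png");crop(S,270,200,70,70,5.7142857,"pics/b.png")
a,b=cv2.imread("pics/a.png"),cv2.imread("pics/b.png");cv2.imwrite("pics/ab12.png",cv2.convertScaleAbs(np.hstack([a,b]),alpha=1.4))
E
```

```text
cmd [555.57   5.15  83.56  27.85]
meas [555.78   5.13  87.26] yaw 27.92 q [9.705e-01 2.412e-01 6.000e-04 4.000e-04] F [-9.1  1.9 21.7] w 18.8 t 15.1
[ 0.69  2.72 -0.  ]
S 36 334 63.68
T -57 387 63.87
```

View pics/ab12.png

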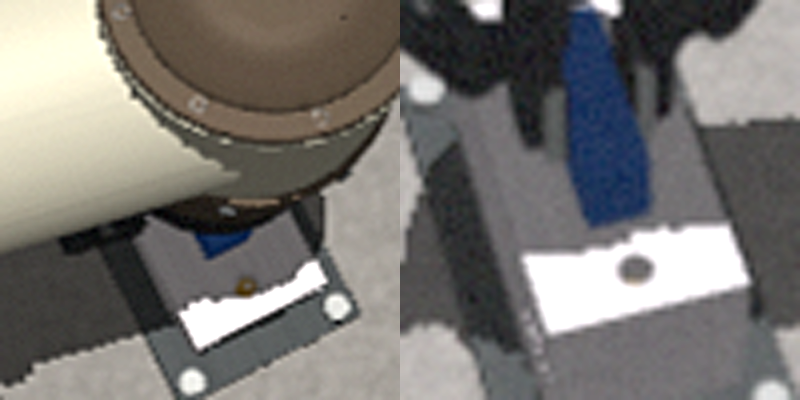

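The force rose 10 N with no travel, and the cover's top stands at z≈63.7 and 63.9 at its two ends (64 when shut). I hold for a second to check for creep.

play_rows(targets=[{"tx": 0, "ty": 0, "tz": 0, "spin": 0, "gripper": 1}, {"tx": 0, "ty": 0, "tz": 0, "spin": 0, "gripper": 1}, {"tx": 0, "ty": 0, "tz": 0, "spin": 0, "gripper": 1}, {"tx": 0, "ty": 0, "tz": 0, "spin": 0, "gripper": 1}, {"tx": 0, "ty": 0, "tz": 0, "spin": 0, "gripper": 1}, {"tx": 0, "ty": 0, "tz": 0, "spin": 0, "gripper": 1}, {"tx": 0, "ty": 0, "tz": 0, "spin": 0, "gripper": 1}, {"tx": 0, "ty": 0, "tz": 0, "spin": 0, "gripper": 1}])

```text
clock: 16.2
position: [555.8, 5.2, 87.2]
ee_rot: [0.97, 0.241, 0.001, 0.0]
contact_force: [-9.6, 2.4, 21.8]
gripper_width: 18.8
```

```bash
python3 app.py;python3 - <<'E'
from h import *
for n in("scene","top"):
    d=get_image(n);cv2.imwrite(f"pics/{n}_end.png",d["frame"][:,:,::-1])
    P=cloud(d);u=np.array([.884,.467]);q=P[...,:2]-[554.7,5];a=q@u;b=q@[-.467,.884]
    for lo,hi in((36,57),(-57,-36)):
      for s in(1,-1):
        m=(a>lo)&(a<hi)&(b*s>8)&(b*s<27)&(P[...,2]>50)&(P[...,2]<80)
        if m.sum()>40: print(n,lo,s,m.sum(),np.median(P[m][:,2]).round(2))
E
```

```text
cmd [555.57   5.15  83.56  27.85]
meas [555.79   5.15  87.25] yaw 27.92 q [9.705e-01 2.412e-01 7.000e-04 4.000e-04] F [-9.6  2.4 21.8] w 18.8 t 16.2
scene 36 1 122 63.98
scene 36 -1 117 64.14
top -57 1 146 63.93
top -57 -1 144 64.19
```

View pics/scene_end.png

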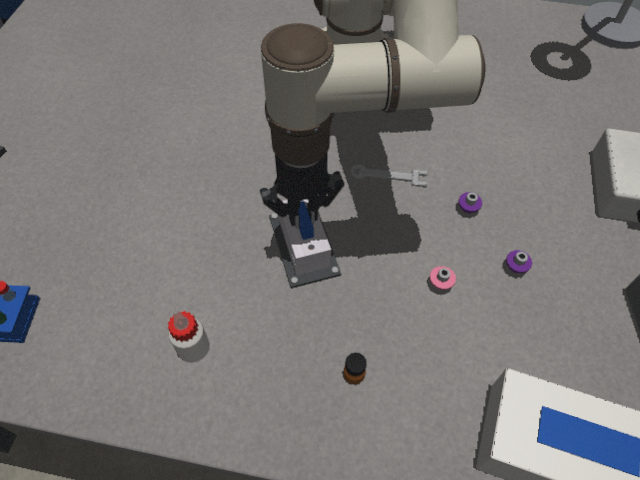

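The view shows the cover closed on the lower half at about (310,245), level and steady. The bottle (185,330), vial (355,368), spanner (390,175) and the look-alike plugs are where they were. Handing in while still pressing.

```bash
python3 -c "
from bench import *
print(job_done())"
```

```text
the job is handed in; nothing more can be done
None
```

The job is handed in at about 16 s on the clock. The red plug is in the pocket, stem down, the cover is on both dowels, and the arm is still gripping it and pressing it shut. No verdict was reported.

**Last checks**
- **Shut:** the cover's top read z = 63.9–64.2 mm at all four measured patches (64 is shut). The last 2 mm of commanded push raised the force by about 10 N with almost no travel.
- **Steady:** holding for one second gave no creep. The force sensor showed about 22 N up; adding the cover's weight makes roughly 26 N of push against a 12 N spring.
- **Others:** the bottle, vial, spanner and look-alike plugs look unmoved in the final picture.

**What failed or disagreed**
- The two cameras differed by about 2 mm in x. I corrected for this by comparing parts within one view.
- The gripper read 17–19 mm on parts that are 20 mm thick.
- A sideways force of about 10 N remains at the wrist while pressed.
- One move call was refused because a key was missing; nothing moved.

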